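# Return a wireless belt pack to its charging dock, past the spring catch

### The arm

A 6-joint arm with a two-finger parallel gripper is mounted at the origin on a cart in front of the work surface, level with it; the furniture and walls round the work are solid. World frame = base frame: x ahead of the robot, y to its left, z up, the work surface at z = 0. Lengths are in m, angles in rad, forces in N, time in s.
With the tool pointing down it reaches from about 0.375 to 0.975 m from the base axis. Payload 3.8 kg.
Tool frame: the origin (TCP) lies midway between the tips of the shut fingers; the grasp point (between the pads) lies 19 mm behind it; z points along the fingers, y is the line along which they close (so a half turn about z gives the same grasp; the last joint's range is limited). The gripper opens to 85 mm and grips with 20 to 120 N. Pads are 22 mm wide; open, the fingers measure 114 mm over their backs; the gripper's body (76 mm by 85 mm) begins 54 mm behind the grasp point. The pads swing forward as they close: fully open they stand 13 mm farther back than shut.
Start: joints at [-1.234, 0.264, 1.604, -0, 1.274, -0.037], TCP at [0.246, -0.628, 0.231] pointing down, gripper open.
Joint ranges: [-2.63, 2.63], [-0.94, 2.18], [0.31, 2.57], [-1.31, 4.45], [0, 2.66], [-2.55, 2.55]. Speed limits (rad/s): [2.57, 2.57, 3.14, 3.14, 3.14, 3.14].

### API

Orientations are given as a rotation vector (axis times angle).
In Python, from workcell import status, read_camera, workorder, masks_of gives the robot as it stands.
- The arm moves only by the tool drive_tool, never from a script. Its argument "rows" is a list of rows, each a list of 7 numbers: the turn, a rotation vector about the tool's x, y, z in degrees, then the shift along the tool's x, y, z in m, then the opening, from 0 (shut) to 1 (fully open). In form: [[ax, ay, az, tx, ty, tz, claw], ...]. A call has 1 to 8 rows; each row shifts and turns the commanded pose from where the row before left it, along the tool's axes as they then stand; what a row does not reach is not made up. A row lasts 1/12 s, in which the tool goes at most 41.7 mm and 7.16 degrees, less where a joint would pass 70% of its speed; a pose out of reach is approached as far as the arm can. A call is refused whole if a number of a shift passes 0.0417 or a number of a turn 7.16, either way. A call with a gripper value outside its range is refused whole. The fingers move at their own pace and stop on an object; "force" is the grip in N (left out, the last holds). Time passes only in rows, so rows that do not move let the fingers close. It gives the time, the measured TCP pose, the force, the opening and the grip force at its end, in the units of the state.
- status.read_state(): the state, without advancing time (a new reading comes with each control period).
- read_camera(name): name is "scene" or "top"; returns a dict with "color" (420x560x3 uint8, red, green, blue), "intrinsics" (3x3 intrinsics, pixels), "world_from_camera" (4x4, takes a point from camera to world coordinates). Camera axes: x right, y up, looking along -z (the intrinsics and any distortion apply to the point x, -y, -z); pixel columns grow to the right and rows downward; lengths in m; the calibration is good to about 2 mm. A picture is of the moment at which its call begins. There is no depth.
- workorder.finish_job(): hands the job in; it is judged then, once.
Trained networks look in a picture, given as the dict that the camera call returned (one of the last four; its "shot" number tells which), for a name from the list of things; names that differ only in an ending like _2 or _b are one class to them, and where a whole thing is asked for, a point or a joint stands for the part that bears it (a point fixed in the world has none). Each returns a list of dicts, best first, with "score" (0 to 1); they miss things now and then, are a little off and sometimes report something else, mostly with a low value. They report only what shows in the picture. A call takes as long as a camera call. They do not tell look-alikes from the thing itself.
- masks_of(picture, name): "mask" (420x560 bool, what is visible of it) and "bbox" ([left, top, right, bottom] in pixels, round what is visible of it).
The state is a dict: "time": time; "q": joint angles; "joint_vel": joint speeds; "joint_torque": joint torques, N m; "tool_pos": TCP position; "tcp_rot": TCP orientation; "wrist_force": force on the tool from outside, world axes, zero at the start; "torque": the same for the moment, N m; "width": opening from 0.0 (shut) to 1.0 (fully open); "grip_force": force on a finger pad.
Only numpy, scipy, OpenCV 4.12 (cv2) and the standard library are available. Lean on these libraries where they do the work, as an engineer would, in place of code of your own. Each camera call takes 0.05 s, during which the arm holds its last target. There are 200 camera calls.

### The job

Put the loose belt pack without the wire clip away in the aluminium charging dock: screen up, antenna trailing, slide it in between the guide rails under the spring catch and push it against the sprung contacts until the hook of the catch clicks down behind it and holds it in, then let go. How deep that is you must feel, because the contact block is clamped at a different depth on every dock; press gently, as more than 25 N on the dock bends the contacts, and leave the other things lying where they are.

Things in the scene. Friction and masses are not known exactly. Their poses are not given: they have to be found in the camera images.
- dock: Low aluminium charging dock screwed to the case top. Its x is the way in, from the open mouth nearest the robot towards the black contact block; z up; origin on the underside on the midline. Tray: x = -118 to +88 mm, 92 mm wide, floor 4 mm above the origin. The block is clamped at a depth setting s of 0 to 15 mm, different on every dock and NOT measured; catch and contacts move with it.
- dock_rails (a point): Centre of the mouth of the guide rails, on the tray floor, dock x = -7 mm; axes as the dock. Rails flare from here to x = +8, then run to +70 mm with inner faces 63 mm apart, 31 mm high; from x = 0 to +57 mm their lips overhang the pack's long edges, 28 mm above the dock's origin. Before this point nothing stands beside the pack, so fingers fit, tips above the 4 mm floor.
- dock_hook (a point): Where the catch hook's holding face would be at setting s = 0: dock x = -74 mm, z = 24 mm (top of a docked pack); the true face is s (0 to 15 mm) further in. A 25 degree entry ramp reaches back 26 mm from the face, outwards from the dock. The pack passes under the hook with its whole length before the click.
- dock_click (a point): Where the pack's nose would be at the click at s = 0: dock x = 30 mm. True click s further in. The sprung contact plate meets the nose 5 mm before the click and pushes back with 5 N + 0.6 N per mm (8 N at the click, plus up to 4 N drag of the catch); 3 mm past the click the nose strikes the solid block. Let go before the click, the pack is pushed back; after it the plate holds it on the hook.
- belt_pack: The loose black belt pack without white wire clip, 0.12 to 0.22 kg: box 104x60x20 mm, thin limp antenna at one end. Origin on the underside, z up (screen). Nose (plain end, goes in first) at x = -80 mm, rear at +24 mm, sides y = +/-30 mm, antenna to x = +80 mm. Starts flat, left of the dock, nose away from the robot within 0.5 rad. Docked: its -x along dock +x, origin at dock x = -50 mm + s.
- catch (a joint): Angle of the spring catch, rad: steel arm 14 mm wide on the dock's centre line over the pack, pivoted in the contact block, hook at its free end. 0 = down, grows as the hook lifts. At rest the hook's tip is 18 mm above the dock's origin (6 mm below a docked pack's top), the arm's top 34 mm; about 2 to 3 N lifts it. Reads about 0.05 with the pack under it, 0 again when the pack is past.
- clip_pack: Bystander: black belt pack with a white wire clip over its screen, 104x60x28 mm, flat, to the right of the dock; origin on the underside (box from x = -80 to +24 mm). Leave alone.
- screwdriver: Bystander: screwdriver with a red handle, 134x19x17 mm, lying left of the dock's far end; origin on the underside at its middle. Leave alone.
- cell: Bystander: dark blue battery cell, 50x15x15 mm, lying right of the dock; origin on the underside at its middle. Leave alone.
Things that resemble listed ones, but are neither listed nor needed, are in the scene too. Leave any pink look-alike of the belt_pack alone.

How it is judged:
On the way, in this order (a step that is already met when the one before it is completed fails the run):
1. the pack is in the mouth of the dock and its top holds the spring catch lifted (value of joint catch above 0.03 rad and x of belt_pack in the frame of dock between -0.15 and -0.05 m), for 0.1 s.
2. the whole pack is past the hook and the catch has dropped behind it (value of joint catch below 0.015 rad and x of belt_pack in the frame of dock between -0.056 and -0.029 m and y of belt_pack in the frame of dock between -0.006 and 0.006 m and z of belt_pack in the frame of dock below 0.009 m and angle between the x axis of belt_pack and the x axis of dock, either way round below 0.06 rad and angle between belt_pack's own z axis and vertical below 0.08 rad), for 0.1 s.
At the end, for the whole second after the job is handed in: The pack lies flat, nose in, between the rails (within 6 mm of the centre line, 0.06 rad, underside under 9 mm up), its origin -56 to -29 mm along the dock; the catch is down behind it (under 0.015 rad); pack released and at rest (all of step 2 and linear speed of belt_pack below 0.01 m/s and velocity of joint catch below 0.05 rad/s); the robot touches nothing.
It fails at once if the pack presses on the dock, its guides, contacts or catch with more than 25 N (contact force between belt_pack and dock above 25 N).
It fails at once if one of the bystanders (clip pack, screwdriver, battery cell) is moved more than 25 mm (distance of any of clip_pack, screwdriver, cell from where it was at the start of the episode above 0.025 m).
It also fails if it takes over 54 s, if anything falls off the work surface, if the arm or the gripper's body presses on something with over 40 N, if the wrist force passes 120 N, or if a joint passes its speed limit or range.

## Working session

There is one attempt and no reset: what is moved stays moved. The work goes in short steps, Python scripts to look and compute and a tool call to move; the robot and the scene stay as the last step left them, time stands still between calls to the robot, and variables do not carry over. Pictures are saved under pics/ and viewed, at most 10 in all, crops included, and the job is handed in when it is done.

Besides the shell and the picture viewer there is one more tool, called after "Request:" as a command line: name --pt "numbers of a row" for each row, then --argument value for the rest. drive_tool: Moves the arm, as the interface text tells. Its arguments: {"type":"object","properties":{"rows":{"type":"array"},"force":{"type":"number"}},"required":["rows"]}

```bash
mkdir -p pics
cat > h.py <<'E'
import numpy as np, cv2
from workcell import status, read_camera, workorder, masks_of
def px2w(p,uv,z):
    K=np.array(p["intrinsics"]);T=np.array(p["world_from_camera"])
    uv=np.atleast_2d(np.array(uv,float));d=np.linalg.inv(K)@np.c_[uv,np.ones(len(uv))].T
    d=T[:3,:3]@(d*np.array([[1],[-1],[-1]]));o=T[:3,3]
    return (o[:,None]+d*((z-o[2])/d[2])).T
def w2px(p,X):
    K=np.array(p["intrinsics"]);T=np.array(p["world_from_camera"])
    c=T[:3,:3].T@(np.atleast_2d(X)-T[:3,3]).T;c=c*np.array([[1],[-1],[-1]]);u=K@c
    return (u[:2]/u[2]).T
E
python3 - <<'E'
from h import *
s=status.read_state();print(s)
for n in("top","scene"):
    p=read_camera(n);cv2.imwrite(f"pics/{n}0.png",p["color"][:,:,::-1]);np.savez(n+"0.npz",color=p["color"],intrinsics=p["intrinsics"],world_from_camera=p["world_from_camera"])
    print(n,[k for k in p],np.round(p["world_from_camera"],3).tolist(),np.round(p["intrinsics"],1).tolist())
    for t in("belt_pack","dock","clip_pack","screwdriver","cell","catch"):
        for m in masks_of(p,t):
            c,sz,a=cv2.minAreaRect(np.argwhere(m["mask"])[:,::-1].astype(np.float32))
            print(t,round(m["score"],2),m["bbox"],np.round(c),np.round(sz),round(a),np.round(px2w(p,c,.02),3))
E
```

```text
{'time': 0.0, 'q': array([-1.23387660e+00,  2.64734426e-01,  1.60536330e+00,  2.22521234e-05,
        1.27373148e+00, -3.69305689e-02]), 'joint_vel': array([-0.0004065 , -0.00030804,  0.00042073,  0.00139334,  0.00017038,
       -0.00053614]), 'joint_torque': array([ 7.60823987e-04, -5.15110838e+01, -3.67313254e+01,  6.73699219e-05,
        1.29003549e-02, -3.94032753e-06]), 'tool_pos': array([ 0.24625428, -0.62768722,  0.22998045]), 'tcp_rot': array([-3.08469290e+00, -5.83407178e-01,  4.91599133e-04]), 'wrist_force': array([ 0.48369663, -0.38256283,  0.34958963]), 'torque': array([-0.00433861, -0.02439604,  0.03844548]), 'grip_force': 0.0, 'width': 1.0028846485224525}
top ['color', 'intrinsics', 'world_from_camera', 'shot'] [[0.001, 0.995, -0.104, 0.399], [-1.0, 0.001, -0.0, 0.031], [-0.0, 0.104, 0.995, 1.039], [0.0, 0.0, 0.0, 1.0]] [[455.9, 0.0, 277.8], [0.0, 455.9, 207.8], [0.0, 0.0, 1.0]]
belt_pack 0.82 [259.1, 251.9, 323.2, 305.3] [292. 272.] [27. 70.] 43 [[0.364 0.    0.02 ]]
belt_pack 0.71 [114.5, 195.0, 160.4, 247.3] [136. 221.] [54. 29.] 56 [[0.477 0.349 0.02 ]]
belt_pack 0.
[... 1446 characters left out ...]
0.3, 273.4] [220. 254.] [47. 27.] 51 [[0.485 0.189 0.02 ]]
dock 0.76 [243.6, 160.9, 313.3, 218.8] [278. 188.] [68. 33.] 45 [[ 0.607 -0.046  0.02 ]]
clip_pack 0.62 [362.0, 166.7, 392.2, 197.3] [378. 180.] [23. 30.] 24 [[ 0.491 -0.305  0.02 ]]
clip_pack 0.54 [244.0, 159.3, 312.0, 217.8] [277. 189.] [70. 30.] 42 [[ 0.607 -0.045  0.02 ]]
screwdriver 0.75 [179.9, 189.3, 196.3, 205.2] [187. 195.] [ 6. 21.] 83 [[0.71  0.174 0.02 ]]
screwdriver 0.68 [360.9, 165.7, 393.0, 197.4] [379. 181.] [22. 31.] 27 [[ 0.489 -0.304  0.02 ]]
cell 0.37 [197.3, 231.2, 241.8, 273.2] [220. 254.] [48. 27.] 51 [[0.486 0.19  0.02 ]]
catch 0.69 [255.1, 163.5, 295.6, 197.3] [275. 179.] [49.  9.] 39 [[ 0.643 -0.059  0.02 ]]
```

View pics/top0.png

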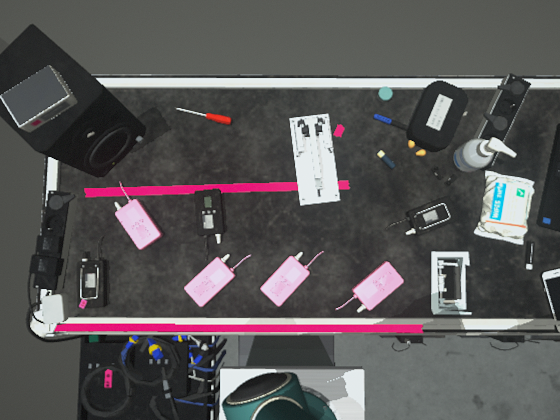

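Run:
```python
import cv2,numpy as np
t=cv2.imread("pics/top0.png");s=cv2.imread("pics/scene0.png")
a=cv2.resize(t[100:320,100:410],None,fx=2.58,fy=2.58,interpolation=cv2.INTER_CUBIC)[:600,:800];cv2.imwrite("pics/topc.png",a)
cv2.imwrite("pics/scenec.png",cv2.resize(s[150:330,120:340],None,fx=3.3,fy=3.3,interpolation=cv2.INTER_CUBIC))
```

```text
(no output)
```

View pics/topc.png

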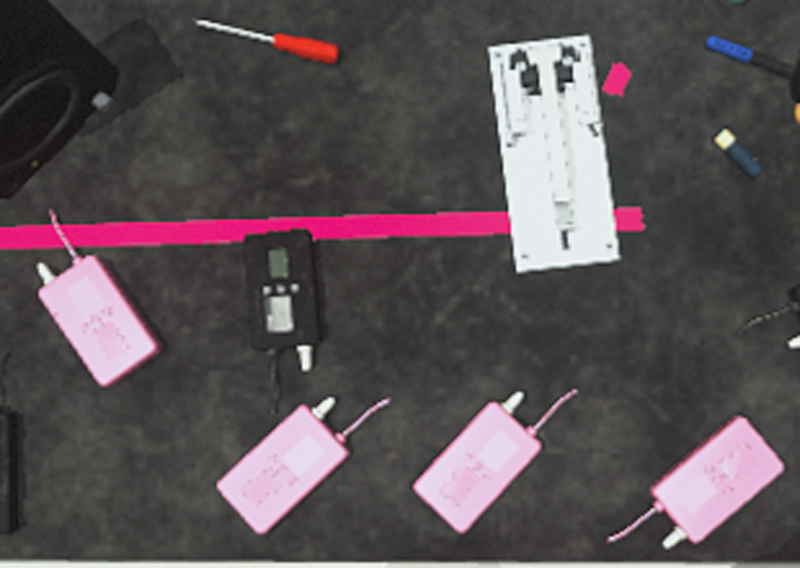

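View pics/scenec.png

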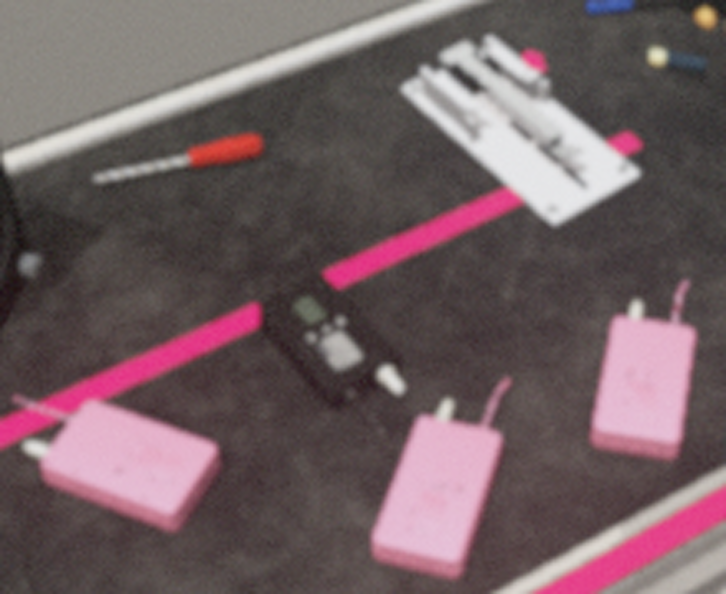

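The candidates for the pack in the top view:
- Black pack at (209,215): no clip, left of the dock, nose facing away, antenna trailing.
- Black pack at (429,216): white clip, right of the dock, so this is clip_pack.
- Black pack at (91,278): wire-clip look-alike at the far left.
- Pink look-alikes at (138,222), (211,280), (286,277) and (378,287).

The pack at (209,215) is the one meant. The enlarged crop shows a bare screen with no clip. The dock is the white plate at (314,159), with its mouth at about row 200.

```bash
cat > fit.py <<'E'
from h import *
from scipy.optimize import minimize
from scipy.spatial import ConvexHull
def sil(p,pose,box):
    x,y,a=pose;c,s=np.cos(a),np.sin(a)
    P=np.array([[x+c*u-s*v,y+s*u+c*v,w] for u in box[0] for v in box[1] for w in box[2]])
    q=w2px(p,P);h=q[ConvexHull(q).vertices];S=8
    m=np.zeros((420*S//2,560*S//2),np.uint8);cv2.fillConvexPoly(m,np.round(h*S/2).astype(np.int32),255)
    return cv2.resize(m,(560,420),interpolation=cv2.INTER_AREA)/255.
def fit(items,p0,box):
    def f(v):
        pose=[v[0],v[1],v[2]*5];e=0
        for p,m in items:
            g=sil(p,pose,box);e-=np.minimum(g,m).sum()/np.maximum(g,m).sum()
        return e/len(items)
    s0=np.array([p0[0],p0[1],p0[2]/5]);
    r=minimize(f,s0,method="Nelder-Mead",options=dict(initial_simplex=[s0,s0+[.01,0,0],s0+[0,.01,0],s0+[0,0,.02]],xatol=1e-4,fatol=1e-5,maxiter=300))
    return r.x*[1,1,5],-r.fun
def best(p,n,w):
    ms=masks_of(p,n);uv=w2px(p,[w])[0]
    ms=[m for m in ms if m["bbox"][0]<uv[0]<m["bbox"][2] and m["bbox"][1]<uv[1]<m["bbox"][3]]
    return ms[0]["mask"].astype(np.uint8)
E
python3 - <<'E'
from fit import *
T=read_camera("top");S=read_camera("scene")
op=lambda m:cv2.morphologyEx(m,cv2.MORPH_OPEN,np.ones((9,9),np.uint8))
I=[(p,op(best(p,"belt_pack",[.488,.187,.02]))) for p in(T,S)]
# yaw: direction of nose; box u from -24 (rear) to 80 (nose)
for nm,it in(("top",I[:1]),("scene",I[1:]),("both",I)): 
    r,e=fit(it,[.46,.185,0.],[[-.024,.08],[-.03,.03],[0,.02]]);print("pack",nm,r.round(4),round(e,3))
for p,n in((T,"top"),(S,"scene")):
    b=best(p,"dock",[.61,-.05,.01]);b=cv2.dilate(b,np.ones((9,9),np.uint8))
    w=((p["color"].min(2)>130)&(b>0)).astype(np.uint8);w=cv2.morphologyEx(w,cv2.MORPH_CLOSE,np.ones((9,9),np.uint8))
    r,e=fit([(p,w)],[.62,-.05,.05],[[-.118,.088],[-.046,.046],[0,.004]]);print("dock",n,r.round(4),round(e,3))
    # front-part side edges and front edge at z=.004
    c,_=cv2.findContours(w,cv2.RETR_EXTERNAL,cv2.CHAIN_APPROX_NONE);c=max(c,key=len)[:,0]+0.0
    X=px2w(p,c,.004)[:,:2]
    for k in range(4):
        ca,sa=np.cos(r[2]),np.sin(r[2]);L=(X-r[:2])@np.array([[ca,-sa],[sa,ca]])
        f=(L[:,0]>-.11)&(L[:,0]<-.015)
        l=L[f&(abs(L[:,1]-.046)<.01)];q=L[f&(abs(L[:,1]+.046)<.01)];fr=L[(abs(L[:,0]+.118)<.01)&(abs(L[:,1])<.035)]
        pl=np.polyfit(l[:,0],l[:,1],1);pr=np.polyfit(q[:,0],q[:,1],1);x0=np.median(fr[:,0])
        dy=(np.polyval(pl,-.06)+np.polyval(pr,-.06))/2;da=(pl[0]+pr[0])/2
        if k==0 or k==3: print(n,"L/R",np.polyval(pl,-.06),np.polyval(pr,-.06),pl[0],pr[0],"front",x0)
        r[2]+=da;dx=x0+.118;dyy=dy+.06*da
        r[:2]+=[ca*dx-sa*dyy,sa*dx+ca*dyy]
    print("dock edges",n,r.round(4))
E
```

```text
pack top [0.4694 0.1829 0.0988] 0.923
pack scene [0.4678 0.1859 0.0593] 0.92
pack both [0.4691 0.1849 0.0786] 0.918
dock top [ 0.6366 -0.0515  0.1205] 0.982
top L/R 0.0464149847088144 -0.044520144202355595 -0.002062656605702376 -0.0009102235899690735 front -0.11684562846890527
top L/R 0.045455771465512364 -0.04545577150763439 -0.0014385220460773767 0.0014385217136856595 front -0.11799999745700882
dock edges top [ 0.6377 -0.0506  0.1185]
dock scene [ 0.6367 -0.0547  0.0705] 0.878
scene L/R 0.05007180844176598 -0.0463526762402035 0.043363353053778635 0.03989443620609534 front -0.11855406465694412
scene L/R 0.048152007165532335 -0.04815200740693714 0.0029470013964730465 -0.0029470000473862863 front -0.11799999515713293
dock edges scene [ 0.6357 -0.0504  0.1134]
```

Request:
drive_tool --pt "0 0 0 0.024 -0.016 -0.012 1" --pt "0 0 0 0.024 -0.016 -0.012 1" --pt "0 0 0 0.024 -0.016 -0.012 1" --pt "0 0 0 0.024 -0.016 -0.012 1" --pt "0 0 0 0.024 -0.016 -0.012 1" --pt "0 0 0 0.024 -0.016 -0.012 1" --pt "0 0 0 0.024 -0.016 -0.012 1" --pt "0 0 0 0.024 -0.016 -0.012 1" --force 50

```text
time: 1.67
tool_pos: [0.3791, -0.4378, 0.328]
tcp_rot: [3.087, 0.583, 0.0]
wrist_force: [0.0, -0.5, 0.3]
width: 1.0
grip_force: 0.0
```

Request:
drive_tool --pt "0 0 0 0.02 -0.034 0 1" --pt "0 0 0 0.02 -0.034 0 1" --pt "0 0 0 0.02 -0.034 0 1" --pt "0 0 0 0.02 -0.034 0 1" --pt "0 0 0 0.02 -0.034 0 1" --pt "0 0 0 0.02 -0.034 0 1" --pt "0 0 0 0.02 -0.034 0 1" --pt "0 0 0 0.02 -0.034 0 1"

```text
time: 2.33
tool_pos: [0.4279, -0.1257, 0.3277]
tcp_rot: [3.087, 0.583, 0.002]
wrist_force: [0.8, -0.5, -0.3]
width: 1.001
grip_force: 0.0
```

Request:
drive_tool --pt "0 0 0 0.02 -0.034 0 1" --pt "0 0 0 0.02 -0.034 0 1" --pt "0 0 0 0.02 -0.034 0 1" --pt "0 0 0 0.02 -0.034 0 1" --pt "0 0 0 0.02 -0.034 0 1" --pt "0 0 0 0.02 -0.034 0 1" --pt "0 0 0 0.02 -0.034 0 1" --pt "0 0 0 0.02 -0.034 0 1"

```text
time: 3.0
tool_pos: [0.4776, 0.1863, 0.3277]
tcp_rot: [3.087, 0.584, 0.002]
wrist_force: [1.0, -0.4, 0.0]
width: 1.0
grip_force: 0.0
```

Request:
drive_tool --pt "0 0 5.6 0 0 0.03 1" --pt "0 0 5.6 0 0 0.03 1" --pt "0 0 5.6 0 0 0.03 1" --pt "0 0 0 0 0 0.03 1" --pt "0 0 0 0 0 0.03 1" --pt "0 0 0 0 0 0.03 1" --pt "0 0 0 0 0 0 1" --pt "0 0 0 0 0 0 1"

```text
time: 3.67
tool_pos: [0.4762, 0.1837, 0.1458]
tcp_rot: [3.138, 0.126, -0.007]
wrist_force: [1.2, -0.4, 1.0]
width: 0.998
grip_force: 0.0
```

Request:
drive_tool --pt "0 0 0 0.001 0 0.03 1" --pt "0 0 0 0.001 0 0.03 1" --pt "0 0 0 0 0 0.025 1" --pt "0 0 0 0 0 0.02 1" --pt "0 0 0 0 0 0.01 1" --pt "0 0 0 0 0 0 1" --pt "0 0 0 0 0 0 1"

```text
time: 4.25
tool_pos: [0.4813, 0.1848, 0.034]
tcp_rot: [-3.138, -0.126, -0.003]
wrist_force: [0.8, -0.0, 0.0]
width: 1.002
grip_force: 0.0
```

Run:
```python
from h import *
from scipy.spatial.transform import Rotation as R
s=status.read_state();print(s["tool_pos"],R.from_rotvec(s["tcp_rot"]).as_matrix().round(4))
p=read_camera("scene");print(w2px(p,[[.469,.1845,.02],s["tool_pos"]]))
cv2.imwrite("pics/g1.png",cv2.resize(p["color"][200:320,140:300,::-1],None,fx=4.5,fy=4.5,interpolation=cv2.INTER_CUBIC))
```

```text
[0.48126331 0.1848187  0.03398443] [[ 9.968e-01  8.040e-02  2.200e-03]
 [ 8.040e-02 -9.968e-01  8.000e-04]
 [ 2.200e-03 -6.000e-04 -1.000e+00]]
[[225.24598956 257.39324593]
 [222.27636676 250.12447919]]
```

View pics/g1.png

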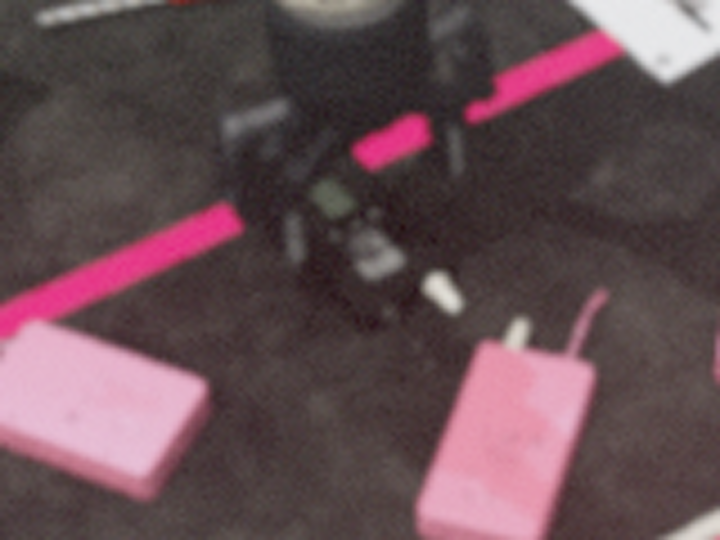

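The open fingers straddle the bare-screen pack, with pads at crop (292,235) and (455,150). Next I lower and close.

Request:
drive_tool --pt "0 0 0 -0.001 0 0.015 1" --pt "0 0 0 0 0 0.012 1" --pt "0 0 0 0 0 0.006 1" --pt "0 0 0 0 0 0 1" --pt "0 0 0 0 0 0 1"

```text
time: 4.72
tool_pos: [0.4787, 0.1842, -0.0007]
tcp_rot: [3.139, 0.126, -0.001]
wrist_force: [-0.2, 1.0, -0.1]
width: 1.002
grip_force: 0.0
```

Request:
drive_tool --pt "0 0 0 0 0 0 0.8" --pt "0 0 0 0 0 0 0.7" --pt "0 0 0 0 0 0 0.6" --pt "0 0 0 0 0 0 0.5" --pt "0 0 0 0 0 0 0.5" --pt "0 0 0 0 0 0 0.5" --pt "0 0 0 0 0 0 0.5" --pt "0 0 0 0 0 0 0.5" --force 50

```text
time: 5.38
tool_pos: [0.4798, 0.1846, 0.0004]
tcp_rot: [-3.138, -0.127, -0.003]
wrist_force: [-0.1, 1.3, 6.4]
width: 0.692
grip_force: 54.4
```

Request:
drive_tool --pt "0 0 0 0 0 -0.01 0.5" --pt "0 0 0 0 0 -0.02 0.5" --pt "0 0 0 0 0 -0.02 0.5" --pt "0 0 0 0 0 -0.02 0.5" --pt "0 0 0 0 0 -0.01 0.5" --pt "0 0 0 0 0 0 0.5" --pt "0 0 0 0 0 0 0.5"

```text
time: 5.97
tool_pos: [0.4788, 0.1842, 0.0795]
tcp_rot: [-3.139, -0.126, -0.001]
wrist_force: [-0.4, 0.1, -2.0]
width: 0.692
grip_force: 54.3
```

Request:
drive_tool --pt "0 0 0 -0.004 0.018 0 0.5" --pt "0 0 0 -0.008 0.034 0 0.5" --pt "0 0 0 -0.0086 0.036 0 0.5" --pt "0 0 0 -0.0086 0.036 0 0.5" --pt "0 0 0 -0.0086 0.036 0 0.5" --pt "0 0 0 -0.0086 0.036 0 0.5" --pt "0 0 0 -0.0086 0.036 0 0.5" --pt "0 0 -2.1 -0.0066 0.022 0 0.5"

```text
time: 6.63
tool_pos: [0.4356, -0.0763, 0.0776]
tcp_rot: [3.136, 0.183, -0.005]
wrist_force: [0.9, 0.2, -2.1]
width: 0.693
grip_force: 54.4
```

Request:
drive_tool --pt "0 0 0 0 0 0 0.5" --pt "0 0 0 0 0 0 0.5" --pt "0 0 0 0 0 0 0.5" --pt "0 0 0 0 0 0 0.5"

```text
time: 6.97
tool_pos: [0.4373, -0.0729, 0.0785]
tcp_rot: [-3.135, -0.185, 0.002]
wrist_force: [-0.6, 0.4, -1.8]
width: 0.689
grip_force: 54.5
```

```bash
cat > st.py <<'E'
from h import *
from scipy.spatial.transform import Rotation as R
s=status.read_state();M=R.from_rotvec(s["tcp_rot"]).as_matrix()
D=np.array([.637,-.0505]);a=.117;c,n=np.cos(a),np.sin(a)
d=s["tool_pos"][:2]-D
print("t",s["time"],"dock xy mm",1e3*np.array([c*d[0]+n*d[1],-n*d[0]+c*d[1]]).round(5),"z",round(1e3*s["tool_pos"][2],2),"yaw err deg",np.degrees(np.arctan2(M[1,0],M[0,0])-a).round(2),"tilt x,y",np.degrees([M[2,0],M[2,1]]).round(2),"F",s["wrist_force"].round(1),"grip",s["grip_force"],s["width"])
E
cat st.py > a.py
cat >> a.py <<'E'
for k in("top","scene"):
    p=read_camera(k);uv=w2px(p,[s["tool_pos"]])[0].astype(int);print(k,uv)
    u,v=np.clip(uv[0]-90,0,380),np.clip(uv[1]-90,0,280)
    cv2.imwrite(f"pics/l_{k}.png",p["color"][:,:,::-1]); I=cv2.resize(p["color"][v:v+140,u:u+180,::-1],(400*9//7,400),interpolation=cv2.INTER_CUBIC)
    J=I if k=="top" else np.vstack([J,I])
cv2.imwrite("pics/lift.png",cv2.resize(J,None,fx=.75,fy=.75))
E
python3 a.py
```

```text
t 6.9667 dock xy mm [-201.      1.06] z 78.47 yaw err deg 0.05 tilt x,y [-0.08 -0.05] F [-0.6  0.4 -1.8] grip 54.45400893688202 0.689157051066698
top [327 237]
scene [324 207]
```

View pics/lift.png

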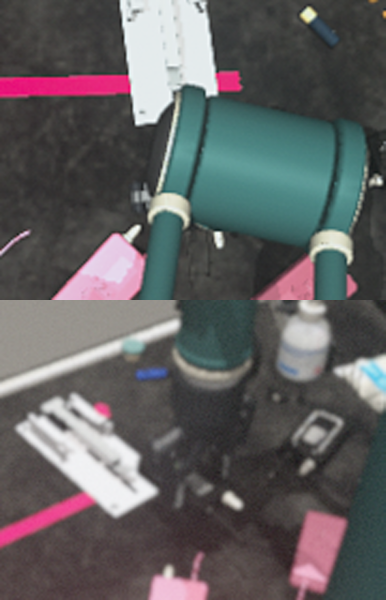

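The pack hangs level in the gripper in front of the dock mouth. The scene view shows the dock at crop (85,450) and the pack at about (200,490).

Request:
drive_tool --pt "0 0 0 0 0.001 0.02 0.5" --pt "0 0 0 0 0 0.02 0.5" --pt "0 0 0 0 0 0.018 0.5" --pt "0 0 0 0 0 0.01 0.5" --pt "0 0 0 0 0 0.005 0.5" --pt "0 0 0 0 0 0 0.5" --pt "0 0 0 0 0 0 0.5" --pt "0 0 0 0 0 0 0.5"

```text
time: 7.73
tool_pos: [0.4391, -0.075, 0.0073]
tcp_rot: [3.136, 0.184, 0.003]
wrist_force: [0.2, 0.1, -2.0]
width: 0.687
grip_force: 54.4
```

```bash
python3 st.py
python3 - <<'E'
from fit import *
for k in ("scene",):
    p=read_camera(k);m=masks_of(p,"belt_pack")
    for q in m: print(q["score"],q["bbox"])
    c=np.cos(.117),np.sin(.117);d=-.211
    o=[.637+d*c[0],-.0505+d*c[1]]
    P=[[o[0]+u*c[0]-v*c[1],o[1]+u*c[1]+v*c[0],w] for w in(.005,.025) for u,v in((-.024,-.03),(-.024,.03),(.08,.03),(.08,-.03))]
    q=w2px(p,P);I=cv2.resize(p["color"][130:270,220:400,::-1],None,fx=4,fy=4,interpolation=cv2.INTER_CUBIC)
    for j in(0,4): cv2.polylines(I,[((q[j:j+4]-[220,130])*4).astype(int)],True,(0,255,255) if j else (0,255,0),1)
    cv2.imwrite("pics/pre.png",I)
E
```

```text
t 7.7333 dock xy mm [-199.43   -1.2 ] z 7.28 yaw err deg 0.03 tilt x,y [0.11 0.04] F [ 0.2  0.1 -2. ] grip 54.42019701004028 0.686633400739024
0.89 [129.9, 270.5, 186.9, 308.5]
0.83 [233.8, 272.9, 272.1, 325.7]
0.77 [299.3, 244.1, 328.2, 287.6]
0.75 [295.5, 208.5, 339.5, 234.3]
```

View pics/pre.png

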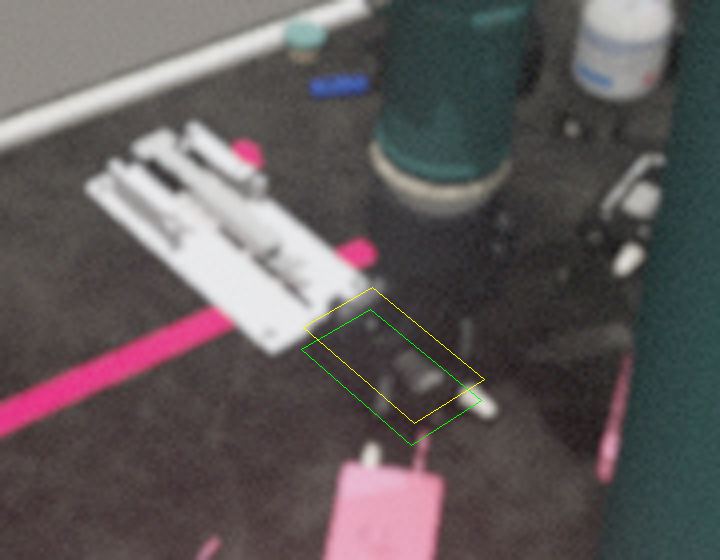

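Request:
drive_tool --pt "0 0 0 0.003 -0.0005 0.0015 0.5" --pt "0 0 0 0.006 0 0 0.5" --pt "0 0 0 0.006 0 0 0.5" --pt "0 0 0 0.006 0 0 0.5" --pt "0 0 0 0.006 0 0 0.5" --pt "0 0 0 0.003 0 0 0.5" --pt "0 0 0 0 0 0 0.5"

```text
time: 8.42
tool_pos: [0.4689, -0.0709, 0.005]
tcp_rot: [3.136, 0.185, 0.001]
wrist_force: [-0.8, -0.5, -0.3]
width: 0.687
grip_force: 54.5
```

```bash
python3 st.py
```

```text
t 8.4167 dock xy mm [-169.29   -0.62] z 4.97 yaw err deg 0.03 tilt x,y [0.05 0.02] F [-0.8 -0.5 -0.3] grip 54.45342421531677 0.6872174138096089
```

Request:
drive_tool --pt "0 0 0 0.003 0 0 0.5" --pt "0 0 0 0.005 0 0 0.5" --pt "0 0 0 0.005 0 0 0.5" --pt "0 0 0 0.005 0 0 0.5" --pt "0 0 0 0.005 0 0 0.5" --pt "0 0 0 0.005 0 0 0.5" --pt "0 0 0 0.002 0 0 0.5" --pt "0 0 0 0 0 0 0.5"

```text
time: 9.08
tool_pos: [0.4966, -0.0672, 0.0044]
tcp_rot: [-3.136, -0.185, 0.005]
wrist_force: [-4.3, 0.4, 0.2]
width: 0.69
grip_force: 54.8
```

```bash
python3 st.py
```

```text
t 9.0833 dock xy mm [-141.42   -0.18] z 4.39 yaw err deg 0.03 tilt x,y [-0.17 -0.04] F [-4.3  0.4  0.2] grip 54.84359264373779 0.690280656354182
```

Request:
drive_tool --pt "0 0 0 0 0 0 0.5" --pt "0 0 0 0 0 0 0.5" --pt "0 0 0 0 0 0 0.5"

```text
time: 9.33
tool_pos: [0.4966, -0.0672, 0.0044]
tcp_rot: [-3.136, -0.184, 0.002]
wrist_force: [-4.9, 0.5, -0.3]
width: 0.69
grip_force: 54.7
```

```bash
python3 st.py
python3 - <<'E'
from h import *
for k in("scene","top"):
    p=read_camera(k);I=cv2.resize(p["color"][110:240,225:365,::-1],None,fx=4,fy=4,interpolation=cv2.INTER_CUBIC);cv2.imwrite(f"pics/e_{k}.png",I)
E
```

```text
t 9.3333 dock xy mm [-141.36   -0.17] z 4.42 yaw err deg 0.02 tilt x,y [-0.08 -0.03] F [-4.9  0.5 -0.3] grip 54.70138907432556 0.6897333329212673
```

View pics/e_scene.png

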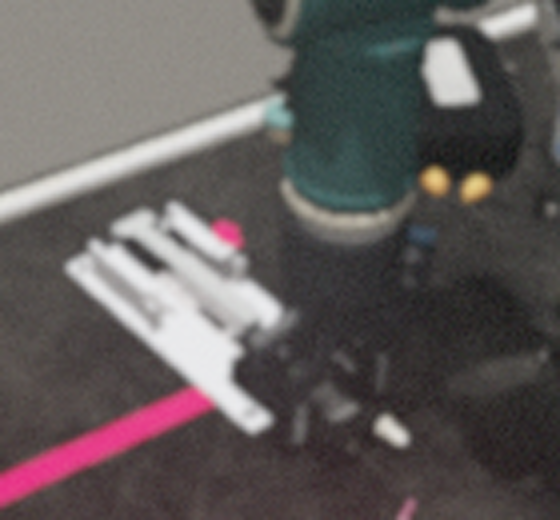

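The nose has slid under the catch arm at crop (270,340), and the resistance is about 5 N. I'll continue slowly.

Request:
drive_tool --pt "0 0 0 0.003 0 0 0.5" --pt "0 0 0 0.003 0 0 0.5" --pt "0 0 0 0.003 0 0 0.5" --pt "0 0 0 0.003 0 0 0.5" --pt "0 0 0 0 0 0 0.5" --pt "0 0 0 0 0 0 0.5"

```text
time: 9.93
tool_pos: [0.5106, -0.066, 0.005]
tcp_rot: [3.136, 0.184, 0.004]
wrist_force: [0.3, 0.8, -4.1]
width: 0.692
grip_force: 54.3
```

```bash
python3 st.py
```

```text
t 9.9333 dock xy mm [-127.37   -0.67] z 4.96 yaw err deg 0.01 tilt x,y [0.13 0.03] F [ 0.3  0.8 -4.1] grip 54.29684400558472 0.6915572304166813
```

Request:
drive_tool --pt "0 0 0 0.004 -0.0003 0 0.5" --pt "0 0 0 0.006 0 0 0.5" --pt "0 0 0 0.006 0 0 0.5" --pt "0 0 0 0.006 0 0 0.5" --pt "0 0 0 0.006 0 0 0.5" --pt "0 0 0 0.006 0 0 0.5" --pt "0 0 0 0.003 0 0 0.5" --pt "0 0 0 0 0 0 0.5"

```text
time: 10.6
tool_pos: [0.5479, -0.0612, 0.005]
tcp_rot: [3.136, 0.184, 0.004]
wrist_force: [1.0, 0.2, -5.0]
width: 0.69
grip_force: 54.3
```

```bash
python3 st.py
```

```text
t 10.6 dock xy mm [-89.78  -0.25] z 4.95 yaw err deg 0.02 tilt x,y [0.13 0.02] F [ 1.   0.2 -5. ] grip 54.2618590593338 0.6896386395164031
```

Next is the rail flare; the nose goes from about -20 to +8, at 3 mm per row.

Request:
drive_tool --pt "0 0 0 0.003 0 0 0.5" --pt "0 0 0 0.003 0 0 0.5" --pt "0 0 0 0.003 0 0 0.5" --pt "0 0 0 0.003 0 0 0.5" --pt "0 0 0 0.003 0 0 0.5" --pt "0 0 0 0 0 0 0.5"

```text
time: 11.1
tool_pos: [0.5619, -0.0595, 0.0049]
tcp_rot: [3.136, 0.184, 0.002]
wrist_force: [0.4, -0.1, -4.9]
width: 0.689
grip_force: 54.3
```

```bash
python3 st.py
```

```text
t 11.1 dock xy mm [-75.61  -0.2 ] z 4.92 yaw err deg 0.01 tilt x,y [0.07 0.01] F [ 0.4 -0.1 -4.9] grip 54.269487261772156 0.6889383962732026
```

Request:
drive_tool --pt "0 0 0 0.002 0 0 0.5" --pt "0 0 0 0.002 0 0 0.5" --pt "0 0 0 0.002 0 0 0.5" --pt "0 0 0 0.002 0 0 0.5" --pt "0 0 0 0.002 0 0 0.5" --pt "0 0 0 0.002 0 0 0.5" --pt "0 0 0 0 0 0 0.5"

```text
time: 11.68
tool_pos: [0.5736, -0.0581, 0.0049]
tcp_rot: [3.136, 0.184, 0.001]
wrist_force: [0.2, 0.9, -4.2]
width: 0.684
grip_force: 54.3
```

```bash
python3 st.py
```

```text
t 11.6833 dock xy mm [-63.83  -0.16] z 4.92 yaw err deg 0.01 tilt x,y [0.05 0.  ] F [ 0.2  0.9 -4.2] grip 54.27991032600403 0.6844598512356674
```

Request:
drive_tool --pt "0 0 0 0.002 0 0 0.5" --pt "0 0 0 0.002 0 0 0.5" --pt "0 0 0 0.002 0 0 0.5" --pt "0 0 0 0.002 0 0 0.5" --pt "0 0 0 0.002 0 0 0.5" --pt "0 0 0 0 0 0 0.5"

```text
time: 12.18
tool_pos: [0.5836, -0.057, 0.0049]
tcp_rot: [3.136, 0.184, 0.002]
wrist_force: [-0.9, -0.1, -4.3]
width: 0.688
grip_force: 54.3
```

```bash
python3 st.py
```

```text
t 12.1833 dock xy mm [-53.84  -0.17] z 4.94 yaw err deg 0.01 tilt x,y [0.05 0.01] F [-0.9 -0.1 -4.3] grip 54.27974224090576 0.6881227614341412
```

Request:
drive_tool --pt "0 0 0 0.0015 0 0 0.5" --pt "0 0 0 0.0015 0 0 0.5" --pt "0 0 0 0.0015 0 0 0.5" --pt "0 0 0 0 0 0 0.5"

```text
time: 12.52
tool_pos: [0.5877, -0.0565, 0.0049]
tcp_rot: [-3.136, -0.184, -0.001]
wrist_force: [-1.2, -0.3, -5.3]
width: 0.686
grip_force: 54.3
```

```bash
python3 st.py
```

```text
t 12.5167 dock xy mm [-49.63  -0.17] z 4.87 yaw err deg 0.01 tilt x,y [0.03 0.  ] F [-1.2 -0.3 -5.3] grip 54.28099751472473 0.6858317063638079
```

Request:
drive_tool --pt "0 0 0 0.001 0 0 0.5" --pt "0 0 0 0.001 0 0 0.5" --pt "0 0 0 0.001 0 0 0.5" --pt "0 0 0 0 0 0 0.5"

```text
time: 12.85
tool_pos: [0.5905, -0.0561, 0.0048]
tcp_rot: [3.136, 0.184, 0.001]
wrist_force: [-0.6, 0.2, -5.6]
width: 0.688
grip_force: 54.3
```

Request:
drive_tool --pt "0 0 0 0.001 0 0 0.5" --pt "0 0 0 0.001 0 0 0.5" --pt "0 0 0 0 0 0 0.5"

```text
time: 13.1
tool_pos: [0.5925, -0.0559, 0.0048]
tcp_rot: [-3.136, -0.184, -0.001]
wrist_force: [-1.0, -0.7, -5.3]
width: 0.69
grip_force: 54.3
```

Request:
drive_tool --pt "0 0 0 0.001 0 0 0.5" --pt "0 0 0 0.001 0 0 0.5" --pt "0 0 0 0 0 0 0.5"

```text
time: 13.35
tool_pos: [0.5945, -0.0557, 0.0048]
tcp_rot: [3.136, 0.184, 0.0]
wrist_force: [-1.0, -0.1, -4.3]
width: 0.689
grip_force: 54.3
```

Request:
drive_tool --pt "0 0 0 0.001 0 0 0.5" --pt "0 0 0 0.001 0 0 0.5" --pt "0 0 0 0 0 0 0.5"

```text
time: 13.6
tool_pos: [0.5965, -0.0554, 0.0048]
tcp_rot: [-3.136, -0.184, -0.001]
wrist_force: [-1.9, 0.1, -3.8]
width: 0.69
grip_force: 54.3
```

Request:
drive_tool --pt "0 0 0 0.001 0 0 0.5" --pt "0 0 0 0.001 0 0 0.5" --pt "0 0 0 0 0 0 0.5"

```text
time: 13.85
tool_pos: [0.5985, -0.0552, 0.0048]
tcp_rot: [3.136, 0.184, 0.001]
wrist_force: [-0.4, -0.3, -3.7]
width: 0.691
grip_force: 54.3
```

Request:
drive_tool --pt "0 0 0 0.001 0 0 0.5" --pt "0 0 0 0.001 0 0 0.5" --pt "0 0 0 0 0 0 0.5"

```text
time: 14.1
tool_pos: [0.6005, -0.0549, 0.0049]
tcp_rot: [3.136, 0.184, 0.001]
wrist_force: [-1.6, -0.2, -3.7]
width: 0.684
grip_force: 54.3
```

Request:
drive_tool --pt "0 0 0 0.001 0 0 0.5" --pt "0 0 0 0.001 0 0 0.5" --pt "0 0 0 0 0 0 0.5"

```text
time: 14.35
tool_pos: [0.6025, -0.0547, 0.0049]
tcp_rot: [3.136, 0.184, 0.001]
wrist_force: [-1.2, 0.3, -4.2]
width: 0.687
grip_force: 54.3
```

Request:
drive_tool --pt "0 0 0 0.001 0 0 0.5" --pt "0 0 0 0.001 0 0 0.5" --pt "0 0 0 0 0 0 0.5"

```text
time: 14.6
tool_pos: [0.6041, -0.0545, 0.0048]
tcp_rot: [-3.136, -0.184, 0.0]
wrist_force: [-2.2, -0.2, -4.8]
width: 0.69
grip_force: 54.3
```

Request:
drive_tool --pt "0 0 0 0.001 0 0 0.5" --pt "0 0 0 0 0 0 0.5"

```text
time: 14.77
tool_pos: [0.6042, -0.0544, 0.0046]
tcp_rot: [-3.136, -0.184, 0.003]
wrist_force: [-5.5, -1.9, -2.7]
width: 0.687
grip_force: 54.4
```

Request:
drive_tool --pt "0 0 0 0.001 0 0 0.5" --pt "0 0 0 0 0 0 0.5"

```text
time: 14.93
tool_pos: [0.6045, -0.0544, 0.0045]
tcp_rot: [-3.136, -0.184, 0.006]
wrist_force: [-6.3, -1.7, -0.8]
width: 0.69
grip_force: 54.6
```

Request:
drive_tool --pt "0 0 0 0.001 0 0 0.5" --pt "0 0 0 0 0 0 0.5"

```text
time: 15.1
tool_pos: [0.605, -0.0543, 0.0044]
tcp_rot: [-3.136, -0.184, 0.007]
wrist_force: [-7.0, -1.7, 0.2]
width: 0.693
grip_force: 54.6
```

Request:
drive_tool --pt "0 0 0 0.001 0 0 0.5" --pt "0 0 0 0.001 0 0 0.5" --pt "0 0 0 0 0 0 0.5"

```text
time: 15.35
tool_pos: [0.6066, -0.0541, 0.0044]
tcp_rot: [-3.136, -0.184, 0.008]
wrist_force: [-9.0, -2.9, 1.5]
width: 0.692
grip_force: 54.8
```

Request:
drive_tool --pt "0 0 0 0.001 0 0 0.5" --pt "0 0 0 0 0 0 0.5"

```text
time: 15.52
tool_pos: [0.6075, -0.054, 0.0044]
tcp_rot: [-3.136, -0.184, 0.008]
wrist_force: [-8.1, -1.6, 1.2]
width: 0.69
grip_force: 54.8
```

```bash
python3 st.py
```

```text
t 15.5167 dock xy mm [-29.67  -0.  ] z 4.43 yaw err deg 0.0 tilt x,y [-0.3  -0.04] F [-8.1 -1.6  1.2] grip 54.82482969760895 0.6895854645801163
```

Request:
drive_tool --pt "0 0 0 0.001 0 0 0.5" --pt "0 0 0 0 0 0 0.5"

```text
time: 15.68
tool_pos: [0.608, -0.0539, 0.0044]
tcp_rot: [-3.136, -0.184, 0.01]
wrist_force: [-10.8, -0.9, 2.9]
width: 0.688
grip_force: 54.9
```

Request:
drive_tool --pt "0 0 0 0.001 0 0 0.5" --pt "0 0 0 0 0 0 0.5"

```text
time: 15.85
tool_pos: [0.6086, -0.0538, 0.0044]
tcp_rot: [-3.136, -0.184, 0.011]
wrist_force: [-11.1, -3.1, 2.9]
width: 0.691
grip_force: 54.9
```

```bash
python3 st.py
```

```text
t 15.85 dock xy mm [-2.855e+01  2.000e-02] z 4.43 yaw err deg 0.01 tilt x,y [-0.41 -0.05] F [-11.1  -3.1   2.9] grip 54.94886934757233 0.6905830644175537
```

Request:
drive_tool --pt "0 0 0 0.001 0 0 0.5" --pt "0 0 0 0 0 0 0.5" --pt "0 0 0 0 0 0 0.5"

```text
time: 16.1
tool_pos: [0.6104, -0.0536, 0.0045]
tcp_rot: [-3.136, -0.184, 0.008]
wrist_force: [-8.3, -1.3, 1.1]
width: 0.691
grip_force: 54.7
```

Request:
drive_tool --pt "0 0 0 0.001 0 0 0.5" --pt "0 0 0 0 0 0 0.5" --pt "0 0 0 0 0 0 0.5"

```text
time: 16.35
tool_pos: [0.6113, -0.0535, 0.0044]
tcp_rot: [-3.136, -0.184, 0.009]
wrist_force: [-9.8, -2.4, 1.9]
width: 0.687
grip_force: 54.8
```

```bash
python3 st.py
```

```text
t 16.35 dock xy mm [-25.85  -0.  ] z 4.42 yaw err deg -0.0 tilt x,y [-0.32 -0.04] F [-9.8 -2.4  1.9] grip 54.78575527667999 0.6874297641033754
```

The force dropped from 11 to 8 N with a 1.8 mm jump, so that looks like the click. I'll ease back to test that the hook holds.

Request:
drive_tool --pt "0 0 0 -0.001 0 0 0.5" --pt "0 0 0 -0.001 0 0 0.5" --pt "0 0 0 -0.001 0 0 0.5" --pt "0 0 0 0 0 0 0.5"

```text
time: 16.68
tool_pos: [0.6095, -0.0537, 0.0046]
tcp_rot: [-3.136, -0.183, 0.005]
wrist_force: [-6.2, -0.8, -1.0]
width: 0.69
grip_force: 54.5
```

Request:
drive_tool --pt "0 0 0 -0.001 0 0 0.5" --pt "0 0 0 -0.001 0 0 0.5" --pt "0 0 0 0 0 0 0.5"

```text
time: 16.93
tool_pos: [0.6094, -0.0538, 0.0048]
tcp_rot: [-3.136, -0.183, -0.001]
wrist_force: [-1.3, -0.8, -5.3]
width: 0.686
grip_force: 54.3
```

```bash
python3 st.py
```

```text
t 16.9333 dock xy mm [-2.782e+01 -2.000e-02] z 4.77 yaw err deg -0.01 tilt x,y [ 0.05 -0.01] F [-1.3 -0.8 -5.3] grip 54.32521104812622 0.6864046766466093
```

The hook holds: the position stayed at x = 0.6094 m while the force fell away. Now I release and lift clear.

Request:
drive_tool --pt "0 0 0 0 0 0 0.75" --pt "0 0 0 0 0 0 0.85" --pt "0 0 0 0 0 0 1" --pt "0 0 0 0 0 0 1" --pt "0 0 0 0 0 0 1" --pt "0 0 0 0 0 0 1"

```text
time: 17.43
tool_pos: [0.6097, -0.054, 0.0052]
tcp_rot: [3.136, 0.184, 0.002]
wrist_force: [-0.6, -0.0, -0.5]
width: 1.001
grip_force: 0.0
```

Request:
drive_tool --pt "0 0 0 0 0 -0.01 1" --pt "0 0 0 0 0 -0.02 1" --pt "0 0 0 0 0 -0.03 1" --pt "0 0 0 0 0 -0.03 1" --pt "0 0 0 -0.03 0 -0.02 1" --pt "0 0 0 -0.036 0 0 1" --pt "0 0 0 -0.036 0 0 1" --pt "0 0 0 -0.03 0 0 1"

```text
time: 18.1
tool_pos: [0.4764, -0.0695, 0.1159]
tcp_rot: [3.136, 0.184, 0.001]
wrist_force: [-1.6, -0.4, 0.4]
width: 1.001
grip_force: 0.0
```

Request:
drive_tool --pt "0 0 0 0 -0.036 0 1" --pt "0 0 0 0 -0.036 0 1" --pt "0 0 0 0 -0.036 0 1" --pt "0 0 0 0 -0.036 0 1" --pt "0 0 0 0 -0.036 0 1" --pt "0 0 0 0 0 0 1" --pt "0 0 0 0 0 0 1"

```text
time: 18.68
tool_pos: [0.4569, 0.111, 0.1156]
tcp_rot: [3.136, 0.191, 0.002]
wrist_force: [0.4, -0.9, 0.5]
width: 0.998
grip_force: 0.0
```

Run:
```python
from fit import *
J=[]
for k in("top","scene"):
    p=read_camera(k);c=np.cos(.117),np.sin(.117)
    uv=w2px(p,[[.6,-.055,.02]])[0].astype(int)
    ms=masks_of(p,"belt_pack")
    for m in ms:
        b=m["bbox"]
        if b[0]<uv[0]<b[2] and b[1]-10<uv[1]<b[3]+10: 
            w=px2w(p,np.argwhere(m["mask"])[:,::-1],.024)[:,:2]-[.637,-.0505];L=w@np.array([[c[0],-c[1]],[c[1],c[0]]]);print(k,m["score"],b,np.percentile(L,[1,50,99],axis=0).round(4).tolist())
    J.append(cv2.resize(p["color"][uv[1]-65:uv[1]+65,uv[0]-65:uv[0]+65,::-1],(390,390),interpolation=cv2.INTER_CUBIC))
cv2.imwrite("pics/end.png",np.hstack(J));print(status.read_state()["time"])
```

```text
top 0.76 [300.0, 129.2, 332.6, 182.8] [[-0.0679, -0.028], [-0.0192, 0.0088], [0.0396, 0.0303]]
scene 0.48 [269.4, 178.9, 295.3, 199.0] [[-0.0732, -0.0352], [-0.0534, -0.0116], [0.0007, 0.0355]]
18.8833
```

View pics/end.png

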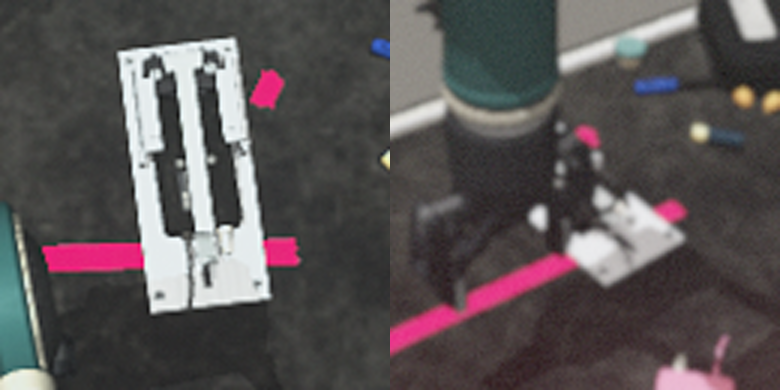

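In the top crop, the pack sits between the rails with its rear edge at about row 235, and the hook is down behind it at (205,245). Nothing is touching the robot, so I'm handing in.

```bash
python3 -c "
from workcell import workorder;print(workorder.finish_job())"
```

```text
the job is handed in; nothing more can be done
None
```

The belt pack is in the dock and I handed the job in at about 19 s, with no verdict shown: I felt the catch click, it held when I eased back, and the final picture shows the hook down behind the pack with the gripper clear.

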